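# Hold the loop reader over the button tag

### The job

Read the electronic cattle tag: draw the loop reader by its handle straight out of its cubby, under the raised drop bar without shifting the bar, and carry it over the low partition to the wooden board where the two tags lie. Finish with the reader still in the gripper, held level and still with its loop centred over the small round button tag, a centimetre or two above it and touching nothing, ready to read. Leave both tags, the pin tin, the dish and the applicator as they lie.

Things in the scene. Friction and masses are not known exactly. Their poses are not given: they have to be found in the camera images.
- reader_grip (a point): Centre of the loop reader's grey handle, half-way up it: handle 115 long, 36 wide, 30 mm high, its rear end 60 mm behind this point. x runs along the handle towards the loop, z up. At the start the handle sticks out of the cubby's mouth towards the robot, its underside 18 mm above the shelf, this point 65 to 85 mm in front of the mouth; the loop lies inside.
- reader_loop (a point): Centre of the reader's round black loop, in the plane of its underside: 125 mm ahead of reader_grip and 15 mm lower, same axes. The loop is of 14 mm round tube, 94 mm outside and 66 mm inside diameter.
- reader: The whole loop reader, about 180 g, lying flat; origin on its underside below reader_grip, same axes. Flat underside all along. Between handle and loop a housing 50 wide, 26 mm high. The head is heavy: centre of mass about 70 mm ahead of reader_grip.
- cubby: Fixed cubby of chestnut boards; origin on the shelf in the middle of its mouth, x points into it, y to its left side. Inside 110 wide, 75 high, 170 mm deep; boards 18 mm thick: floor 18 mm above the shelf, roof's top 111 mm; the floor sticks out 30 mm in front of the mouth as a sill. The mouth faces the robot roughly; open back above a low batten.
- bar_mid (a point): Middle of the drop bar, a level round iron bar of 12 mm across the cubby's mouth, about 12 mm in front of it. It is up: its underside is 43 to 57 mm above the cubby's floor, and the reader (30 mm high) passes below it. Straps along both sides carry it.
- drop_bar (a joint): Angle of the bar's straps about their pivot bolts 125 mm behind the mouth and 50 mm above the shelf: 0 is dropped, larger is higher, at most 0.35 rad. Stiff: stays where it is. A long iron lever on the left (+y) side turns with it, leaning up and back from the pivot to about 190 mm above the shelf.
- button_top (a point): Centre of the top of the target: the small round brown button tag, a disc of 30 mm diameter with a blunt boss in its middle, 12 mm high in all, lying loose and flat, boss up, on the wooden board. z up.
- button_tag: The same button tag; origin in the middle of its underside.
- flag_tag: The other brown tag, loose on the same board: a flat square flag of 52 mm with a neck and round end, 86 mm long in all, 3.5 mm thick, 8 mm at its boss. Origin on its underside, in the middle of its length; x towards the round end.
- tag_board: Fixed wooden board 160 (x) by 200 (y) by 16 mm high on which both tags lie; origin in the middle of its underside.
- partition: Fixed upright chestnut board between the two bays, 280 (x) by 24 (y) by 100 mm high; origin in the middle of its underside. The cubby is on one side of it (left or right), the board with the tags on the other.
- pin_tin: Dented round aluminium tin, 68 mm diameter, 55 mm high, standing beside the partition; origin in the middle of its underside.
- dish: White ceramic dish of cream buttons, 84 mm diameter, 30 mm high, standing beside the partition; origin in the middle of its underside.
- applicator: Faded blue plier-type tag applicator lying flat beyond the partition, about 245 long, 85 wide, 20 mm high; origin on its underside near its middle, x along it towards the jaws.

How it is judged (in metres and radians):
On the way, in this order (a step that is already met when the one before it is completed fails the run):
1. the reader has come out of the cubby's mouth, below the drop bar (x of reader_loop in the frame of cubby below -0.045 m and z of reader_loop in the frame of cubby below 0.065 m), for 0.05 s.
2. the reader is carried over the partition (height (world z) of reader_loop above 0.1 m and y of reader_loop in the frame of partition between -0.08 and 0.08 m), for 0.05 s.
At the end, for the whole second after the job is handed in: The fingers hold the reader still (under 20 mm/s), level within 0.12 rad, its loop centred within 12 mm over the button tag, its underside 4 to 30 mm above the tag's top, and it touches none of the other listed things; the tag still lies on the board (horizontal distance between reader_loop and button_top below 0.012 m and z of reader_loop in the frame of button_top between 0.004 and 0.03 m and angle between reader's own z axis and vertical below 0.12 rad and linear speed of reader below 0.02 m/s and contact force between reader and the fingers above 1 N and contact force between reader and button_tag below 0.02 N and contact force between reader and flag_tag below 0.02 N and contact force between reader and tag_board below 0.02 N and contact force between reader and partition below 0.02 N and contact force between reader and pin_tin below 0.02 N and contact force between reader and dish below 0.02 N and contact force between reader and cubby below 0.02 N and contact force between reader and applicator below 0.02 N and height (world z) of button_tag below 0.02 m); the arm keeps its last pose, push and grip.
It fails at once if the drop bar was shifted (15 mm) (distance of bar_mid from where it was at the start of the episode above 0.015 m).
It fails at once if the reader touched the button tag (contact force between reader and button_tag above 0.3 N).
It fails at once if a tag, the tin, the dish or the applicator was moved (15 mm) (distance of any of button_tag, flag_tag, pin_tin, dish, applicator from where it was at the start of the episode above 0.015 m).
It also fails if it takes over 51 s, if anything falls off the work surface, if the arm or the gripper's body presses on something with over 40 N, if the wrist force passes 120 N, or if a joint passes its speed limit or range.

### The arm

A 6-joint arm with a two-finger parallel gripper is mounted at the origin on the work surface. World frame = base frame: x ahead of the robot, y to its left, z up, the work surface at z = 0. Lengths are in m, angles in degrees, forces in N, time in s.
With the tool pointing down it reaches from about 0.25 to 0.85 m from the base axis. Payload 12.5 kg.
Tool frame: the origin (TCP) lies midway between the tips of the shut fingers; the grasp point (between the pads) lies 19 mm behind it; z points along the fingers, y is the line along which they close (so a half turn about z gives the same grasp; the last joint's range is limited). The gripper opens to 93 mm and grips with 3 to 60 N. Pads are 15 mm wide; open, the fingers measure 128 mm over their backs; the gripper's body (75 mm by 188 mm) begins 65 mm behind the grasp point.
Start: joints at [-81.222, 20.094, 94.641, -0, 65.266, -4.847], TCP at [0.13, -0.535, 0.219] pointing down, gripper open.
Joint ranges: [-157.81, 157.81], [-45, 120.19], [0.68, 151.7], [-89.99, 269.99], [4.06, 180], [-164.3, 164.3]. Speed limits (degrees/s): [127.2, 127.2, 159.86, 180, 180, 180].

### API

Orientations are given as [roll, pitch, yaw] about the fixed x, y, z axes, in that order (R = Rz(yaw) Ry(pitch) Rx(roll)).
In Python, from plant import bot, cams gives the robot as it stands.
- The arm moves only by the shell command python3 -m pendant 'ROWS' [FORCE]. ROWS is JSON, a list of rows, each an object with "turn": the turn, a rotation vector about the tool's x, y, z in degrees, a list of three; "offset": the shift along the tool's x, y, z in mm, a list of three; "gripper": the finger opening in mm, from 0 to 93. In form: [{"turn": [ax, ay, az], "offset": [x, y, z], "gripper": gripper}, ...]. A call has 1 to 20 rows; each row is the pose to reach, as a shift and turn from the pose commanded when the call began, along the tool's axes at that moment; what a row does not reach only later rows make up. A row lasts 1/12 s, in which the tool goes at most 41.7 mm and 7.16 degrees, less where a joint would pass 70% of its speed; a pose out of reach is approached as far as the arm can. A call with a gripper value outside its range is refused whole. The fingers move at their own pace and stop on an object; FORCE is the grip in N (left out, the last holds). Time passes only in rows, so rows that repeat a pose let the fingers close. It gives the time, the measured TCP pose, the force, the opening and the grip force at its end, in the units of the state.
- bot.get_state(): the state, without advancing time (a new reading comes with each control period).
- cams.camera(name): name is "scene" or "top"; returns a dict with "pixels" (384x512x3 uint8, blue, green, red), "fx", "fy", "cx", "cy" (pixels), "world_to_cam" (4x4, takes a point from world to camera coordinates). Camera axes: x right, y down, z forward; pixel columns grow to the right and rows downward; lengths in m; the calibration is good to about 2 mm. A picture is of the moment at which its call begins. There is no depth.
- bot.finish_job(): hands the job in; it is judged then, once.
Trained networks look in the newest picture that a camera, given by its name, has taken for a name from the list of things; names that differ only in an ending like _2 or _b are one class to them, and where a whole thing is asked for, a point or a joint stands for the part that bears it (a point fixed in the world has none). Each returns a list of dicts, best first, with "conf" (0 to 1); they miss things now and then, are a little off and sometimes report something else, mostly with a low value. They report only what shows in the picture. A call takes as long as a camera call.
- cams.look_for(camera, label): "extent" ([left, top, right, bottom] in pixels, round what is visible of it).
- cams.trace(camera, label): "pixels" (384x512 bool, what is visible of it) and "extent" ([left, top, right, bottom] in pixels, round what is visible of it).
The state is a dict: "clock": time; "joints": joint angles; "joint_velocities": joint speeds; "effort": joint torques, N m; "tool_pos": TCP position; "orientation": TCP orientation; "ft_force": force on the tool from outside, world axes, zero at the start; "ft_torque": the same for the moment, N m; "gripper_width": finger opening in m; "grasp_force": force on a finger pad.
Only numpy, scipy, OpenCV 4.12 (cv2) and the standard library are available. Lean on these libraries where they do the work, as an engineer would, in place of code of your own. Each camera call takes 0.05 s, during which the arm holds its last target. There are 200 camera calls.

## Working session

There is one attempt and no reset: what is moved stays moved. The work goes in short steps, Python scripts to look and compute and a shell command to move; the robot and the scene stay as the last step left them, time stands still between calls to the robot, and variables do not carry over. Pictures are saved under pics/ and viewed, at most 10 in all, crops included, and the job is handed in when it is done.

```bash
ls; mkdir -p pics; cat > h.py <<'E'
import numpy as np, cv2
from plant import bot, cams
def ray(c,u,v):
    T=np.array(c["world_to_cam"]);R=T[:3,:3];t=T[:3,3]
    o=-R.T@t; d=R.T@np.array([(u-c["cx"])/c["fx"],(v-c["cy"])/c["fy"],1.0]); return o,d
def onz(c,u,v,z):
    o,d=ray(c,u,v); return o+d*(z-o[2])/d[2]
def proj(c,p):
    T=np.array(c["world_to_cam"]);q=T[:3,:3]@np.array(p)+T[:3,3]
    return c["fx"]*q[0]/q[2]+c["cx"],c["fy"]*q[1]/q[2]+c["cy"]
E
python3 - <<'E'
from h import *
for n in ("scene","top"):
    c=cams.camera(n); cv2.imwrite(f"pics/{n}0.png",c["pixels"])
    print(n,c["fx"],c["cx"],c["cy"],np.round(ray(c,c["cx"],c["cy"]),3))
    for l in ["reader_grip","reader_loop","cubby","bar_mid","button_top","flag_tag","tag_board","partition","pin_tin","dish","applicator"]:
        print(l,[(np.round(r["extent"]),round(r["conf"],2)) for r in cams.look_for(n,l)[:2]])
print(bot.get_state())
E
```

```text
pics
scene 391.3747222607213 258.43109863790426 184.1999744109018 [[ 1.161 -0.483  0.815]
 [-0.514  0.483 -0.709]]
reader_grip [(array([120., 216., 148., 240.]), 0.7), (array([115., 215., 264., 326.]), 0.2)]
reader_loop [(array([120., 212., 146., 239.]), 0.86)]
cubby [(array([115., 214., 264., 326.]), 0.87)]
bar_mid [(array([114., 255., 266., 312.]), 0.82)]
button_top [(array([287., 146., 311., 161.]), 0.36)]
flag_tag [(array([284., 147., 310., 161.]), 0.76), (array([211., 186., 236., 220.]), 0.3)]
tag_board [(array([254., 203., 332., 282.]), 0.73), (array([266., 124., 346., 173.]), 0.62)]
partition [(array([198., 142., 267., 221.]), 0.68)]
pin_tin [(array([210., 186., 235., 219.]), 0.64), (array([114., 254., 264., 309.]), 0.32)]
dish [(array([230., 155., 253., 171.]), 0.58)]
applicator [(array([254., 205., 333., 282.]), 0.94)]
top 385.6510610822048 261.06992561757846 193.12139000913217 [[ 0.467  0.003  0.976]
 [ 0.185  0.019 -0.983]]
reader_grip [(array([376., 206., 404., 264.]), 0.94)]
reader_loop [(array([379., 212., 402., 266.]), 0.86)]
cubby [(array([350.,  73., 431., 226.]), 0.
[... 533 characters left out ...]
)]
{'clock': 1.2, 'joints': array([-8.12243547e+01,  2.00929568e+01,  9.46424521e+01,  1.55224863e-03,
        6.52663505e+01, -4.84778184e+00]), 'joint_velocities': array([ 0.00700734, -0.05200383,  0.0412142 ,  0.05678895, -0.06655955,
       -0.04575914]), 'effort': array([-3.59138248e-04, -4.97256017e+01, -2.85486853e+01,  6.99208025e-02,
        2.20287190e-02, -2.16969994e-05]), 'tool_pos': array([ 0.12956877, -0.53449166,  0.21863047]), 'orientation': array([-1.79998366e+02, -1.55347281e-03,  1.36227777e+01]), 'ft_force': array([ 0.01101682, -0.23226728, -0.86361743]), 'ft_torque': array([-0.00670788,  0.00387704, -0.04614155]), 'grasp_force': 0.0, 'gripper_width': 0.0930971835026242}
```

```bash
python3 - <<'E'
import cv2
t=cv2.imread('pics/top0.png')[60:310,100:450]
cv2.imwrite('pics/a.png',cv2.resize(t,(798,570),interpolation=cv2.INTER_CUBIC))
s=cv2.imread('pics/scene0.png')
cv2.imwrite('pics/b.png',cv2.resize(s[110:340,60:366],(798,600),interpolation=cv2.INTER_CUBIC))
E
```

```text
(no output)
```

View pics/a.png

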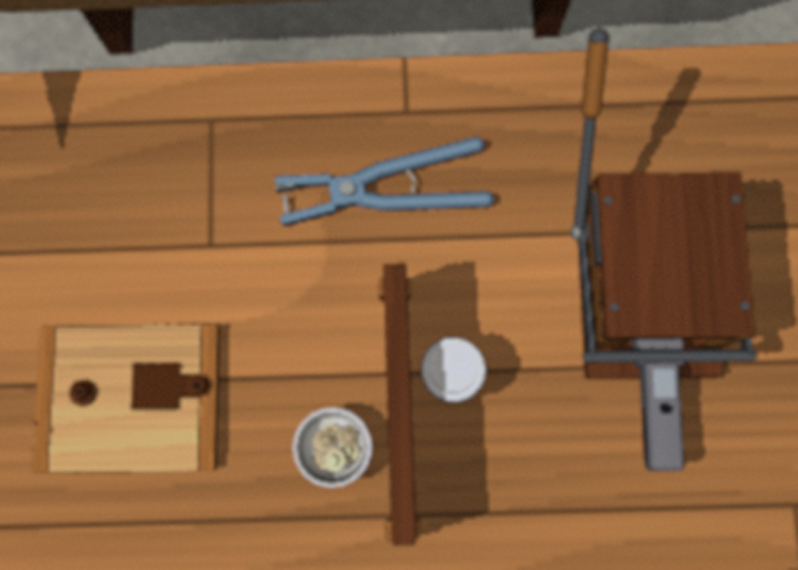

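View pics/b.png

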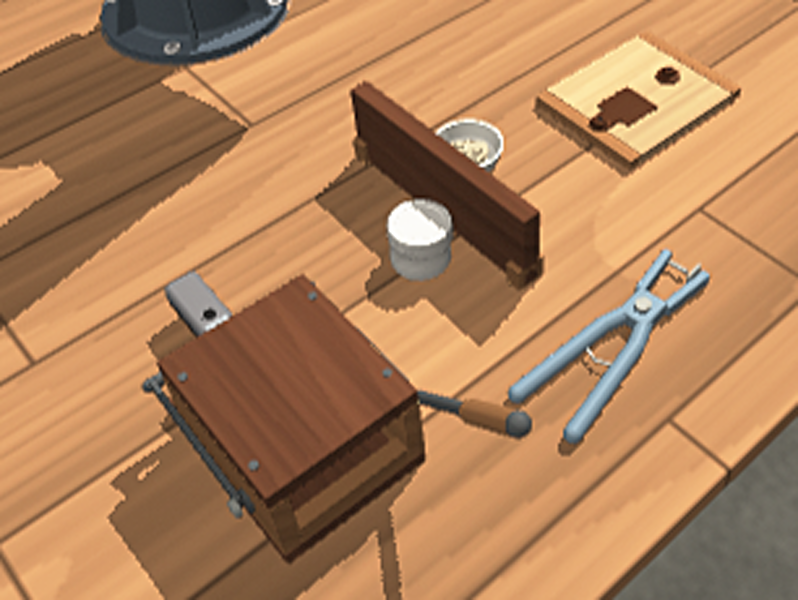

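The top view shows the handle at full-picture pixel about (390,235), the bar at row ~216, the button at (136,232) and the flag at about (172,229). The partition is at column ~275, with the tin and the dish on either side of it. The scene view agrees, and shows that the network's scene label "flag_tag" at (298,154) covers both tags.

```bash
python3 - <<'E'
from h import *
c=cams.camera("top")
s=lambda u,v:(100+u/2.28,60+v/2.28)
P=lambda n,u,v,z:print(n,np.round(onz(c,*s(u,v),z)[:2],4))
for n,u,v in [("hRL",647,468),("hRR",683,468),("hFL",641,372),("hFR",678,372)]:P(n,u,v,.048)
for n,u,v in [("cBL",597,175),("cBR",741,173),("cFR",754,337),("cFL",608,340)]:P(n,u,v,.111)
for n,u,v in [("barL",587,356),("barR",754,354)]:P(n,u,v,.074)
for n,u,v in [("pF",395,266),("pN",403,543)]:P(n,u,v,.1)
P("tin",454,370,.055);P("dish",333,447,.03);P("lever",597,37,.19)
def mask(n,l):
    r=cams.trace(n,l)[0]; m=r["pixels"].astype(np.uint8); ys,xs=np.nonzero(m); print(l,n,r["conf"],m.sum(),xs.mean(),ys.mean()); return m,xs,ys
m,xs,ys=mask("top","button_tag"); print(np.round(onz(c,xs.mean(),ys.mean(),.022),4))
m,xs,ys=mask("top","reader_grip")
w=np.array([onz(c,x,y,.048)[:2] for x,y in zip(xs,ys)]); print(w.min(0),w.max(0),cv2.minAreaRect((w*1000).astype(np.float32)))
# dark button segmentation
g=cv2.cvtColor(c["pixels"],cv2.COLOR_BGR2GRAY)[224:244,128:148]
n,_,st,ce=cv2.connectedComponentsWithStats((g<100).astype(np.uint8)); print(st,ce+[128,224])
k=cams.camera("scene")
p=onz(c,*s(84,392),.022);print(p,proj(k,p))
for r in cams.trace("scene","button_tag"): ys,xs=np.nonzero(r["pixels"]);print(r["conf"],r["extent"],xs.mean(),ys.mean())
g=cv2.cvtColor(k["pixels"],cv2.COLOR_BGR2GRAY)[125:160,300:330]
n,_,st,ce=cv2.connectedComponentsWithStats((g<90).astype(np.uint8)); print(st,ce+[300,125])
E
```

```text
hRL [ 0.4591 -0.2619]
hRR [ 0.458  -0.2986]
hFL [ 0.5582 -0.2642]
hFR [ 0.557  -0.3028]
cBL [ 0.755  -0.2188]
cBR [ 0.7516 -0.3646]
cFR [ 0.5829 -0.3593]
cFL [ 0.5846 -0.2165]
barL [ 0.5738 -0.2032]
barR [ 0.5704 -0.3729]
pF [ 0.6693 -0.0093]
pN [ 0.3954 -0.0075]
tin [ 0.5658 -0.0679]
dish [0.4905 0.0625]
lever [ 0.8666 -0.2092]
button_tag top 0.18 998 390.0180360721443 238.51202404809618
[ 0.5225 -0.29    0.022 ]
reader_grip top 0.76 886 389.7336343115124 238.37584650112868
[ 0.45656169 -0.30725014] [ 0.59253126 -0.25905506] ((524.6425170898438, -277.2633056640625), (47.72044372558594, 135.25437927246094), 84.6234359741211)
[[  0   0  20  20 297]
 [  3   3  12  11 103]] [[137.91582492 234.13131313]
 [136.30097087 231.67961165]]
[0.5581135  0.33395779 0.022     ] (np.float64(314.64752630567165), np.float64(138.32101288345433))
0.53 [310.0, 138.5, 318.5, 144.0] 315.62068965517244 138.86206896551724
[[  0   0  30  35 897]
 [ 11  11   9   6  43]
 [  0  19  12  14  92]
 [ 21  29   9   6  18]] [[315.36231884 140.97770346]
 [315.39534884 138.62790698]
 [303.5326087  150.61956522]
 [325.44444444 156.94444444]]
```

```bash
cat >> h.py <<'E'
from scipy.spatial.transform import Rotation as Ro
def to(p,yaw):
    s=bot.get_state(); R=Ro.from_euler("xyz",s["orientation"],degrees=True)
    T=Ro.from_euler("xyz",[180,0,yaw],degrees=True)
    print("clock",round(s["clock"],2),"pos",np.round(s["tool_pos"],4),np.round(s["orientation"],2),"F",np.round(s["ft_force"],1),"w",round(s["gripper_width"],4),round(s["grasp_force"],1))
    print("offset",np.round(1000*R.inv().apply(np.array(p)-s["tool_pos"]),1),"turn",np.round((R.inv()*T).as_rotvec(degrees=True),2))
E
python3 -c "
from h import *
to([.522,-.282,.16],-1.6)"
```

```text
clock 1.45 pos [ 0.1296 -0.5345  0.2186] [-180.      0.     13.62] F [ 0.4 -0.3  0.4] w 0.093 0.0
offset [ 440.8 -153.    58.6] turn [-0.    0.   15.22]
```

```bash
python3 -m pendant '[{"turn":[0,0,15.2],"offset":[440.8,-153,58.6],"gripper":93},{"turn":[0,0,15.2],"offset":[440.8,-153,58.6],"gripper":93},{"turn":[0,0,15.2],"offset":[440.8,-153,58.6],"gripper":93},{"turn":[0,0,15.2],"offset":[440.8,-153,58.6],"gripper":93},{"turn":[0,0,15.2],"offset":[440.8,-153,58.6],"gripper":93},{"turn":[0,0,15.2],"offset":[440.8,-153,58.6],"gripper":93},{"turn":[0,0,15.2],"offset":[440.8,-153,58.6],"gripper":93},{"turn":[0,0,15.2],"offset":[440.8,-153,58.6],"gripper":93},{"turn":[0,0,15.2],"offset":[440.8,-153,58.6],"gripper":93},{"turn":[0,0,15.2],"offset":[440.8,-153,58.6],"gripper":93},{"turn":[0,0,15.2],"offset":[440.8,-153,58.6],"gripper":93},{"turn":[0,0,15.2],"offset":[440.8,-153,58.6],"gripper":93},{"turn":[0,0,15.2],"offset":[440.8,-153,58.6],"gripper":93},{"turn":[0,0,15.2],"offset":[440.8,-153,58.6],"gripper":93},{"turn":[0,0,15.2],"offset":[440.8,-153,58.6],"gripper":93},{"turn":[0,0,15.2],"offset":[440.8,-153,58.6],"gripper":93}]'
python3 -c "
from h import *
to([.522,-.282,.014],-1.6)
c=cams.camera('scene');cv2.imwrite('pics/c.png',cv2.resize(c['pixels'][120:330,60:340],(800,600)))"
```

```text
clock: 2.78
tool_pos: [0.5211, -0.2829, 0.1603]
orientation: [180.0, -0.0, -1.7]
ft_force: [-0.3, -0.1, -0.1]
gripper_width: 0.0931
grasp_force: 0.0
clock 2.78 pos [ 0.5211 -0.2829  0.1603] [179.99  -0.    -1.65] F [-0.3 -0.1 -0.1] w 0.0931 0.0
offset [  0.9  -0.9 146.3] turn [ 0.01 -0.   -0.05]
```

View pics/c.png

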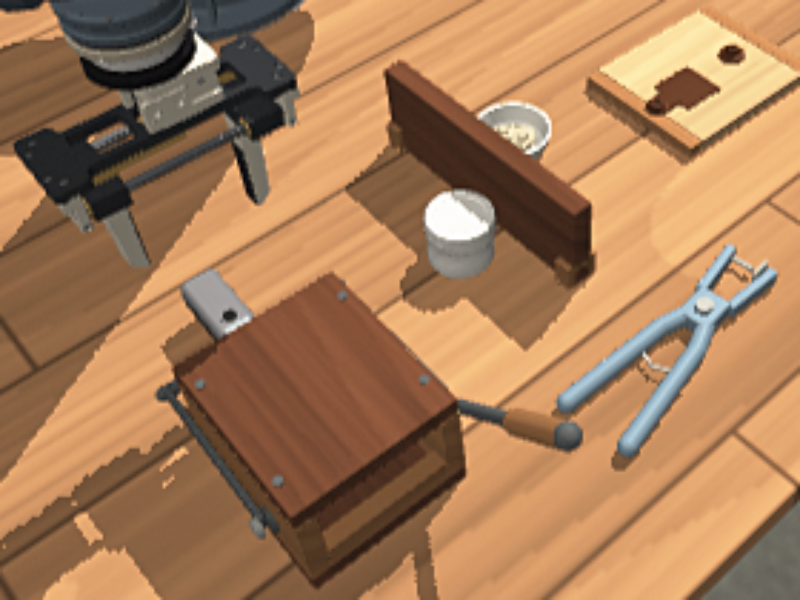

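The open gripper straddles the handle line, with its tips at crop (140,262) and (262,200), and is clear of the bar. I'll go down and grip.

```bash
python3 -m pendant '[{"turn":[0,0,0],"offset":[1,-1,36],"gripper":93},{"turn":[0,0,0],"offset":[1,-1,72],"gripper":93},{"turn":[0,0,0],"offset":[1,-1,105],"gripper":93},{"turn":[0,0,0],"offset":[1,-1,130],"gripper":93},{"turn":[0,0,0],"offset":[1,-1,146],"gripper":93},{"turn":[0,0,0],"offset":[1,-1,146],"gripper":93}]' && python3 -m pendant '[{"turn":[0,0,0],"offset":[0,0,0],"gripper":45},{"turn":[0,0,0],"offset":[0,0,0],"gripper":40},{"turn":[0,0,0],"offset":[0,0,0],"gripper":38},{"turn":[0,0,0],"offset":[0,0,0],"gripper":36},{"turn":[0,0,0],"offset":[0,0,0],"gripper":34},{"turn":[0,0,0],"offset":[0,0,0],"gripper":20},{"turn":[0,0,0],"offset":[0,0,0],"gripper":20},{"turn":[0,0,0],"offset":[0,0,0],"gripper":20},{"turn":[0,0,0],"offset":[0,0,0],"gripper":20},{"turn":[0,0,0],"offset":[0,0,0],"gripper":20},{"turn":[0,0,0],"offset":[0,0,0],"gripper":20},{"turn":[0,0,0],"offset":[0,0,0],"gripper":20}]' 55
python3 -c "
from h import *
to([.362,-.2775,.017],-1.6)"
```

```text
clock: 3.33
tool_pos: [0.5207, -0.2807, 0.011]
orientation: [-179.8, 0.3, -1.7]
ft_force: [-0.6, 0.3, -0.9]
gripper_width: 0.0931
grasp_force: 0.0
clock: 4.33
tool_pos: [0.523, -0.281, 0.014]
orientation: [-180.0, 0.0, -1.6]
ft_force: [-1.0, -0.6, 1.0]
gripper_width: 0.0355
grasp_force: 54.6
clock 4.33 pos [ 0.523 -0.281  0.014] [-180.      0.     -1.57] F [-1.  -0.6  1. ] w 0.0355 54.6
offset [-161.     0.9   -3. ] turn [-0.    0.    0.03]
```

```bash
python3 -m pendant '[{"turn":[0,0,0],"offset":[0,0,-2],"gripper":20},{"turn":[0,0,0],"offset":[0,0,-4],"gripper":20},{"turn":[0,0,0],"offset":[0,0,-4],"gripper":20},{"turn":[0,0,0],"offset":[-8,0,-4],"gripper":20},{"turn":[0,0,0],"offset":[-20,0,-4],"gripper":20},{"turn":[0,0,0],"offset":[-35,0,-4],"gripper":20},{"turn":[0,0,0],"offset":[-50,0,-4],"gripper":20}]'
python3 -c "
from h import *
to([.362,-.2775,.017],-1.6)
c=cams.camera('scene');t=cams.camera('top')
cv2.imwrite('pics/d.png',np.hstack([cv2.resize(c['pixels'][160:330,60:290],(480,355)),cv2.resize(t['pixels'][70:290,330:450],(194,355))]))"
```

```text
clock: 4.92
tool_pos: [0.4718, -0.2793, 0.0178]
orientation: [-180.0, 0.0, -1.6]
ft_force: [0.1, 0.1, -2.2]
gripper_width: 0.0359
grasp_force: 54.6
clock 4.92 pos [ 0.4718 -0.2793  0.0178] [-1.7998e+02  3.0000e-02 -1.5600e+00] F [ 0.1  0.1 -2.2] w 0.0359 54.6
offset [-109.8    1.2    0.9] turn [-0.02  0.03  0.04]
```

View pics/d.png

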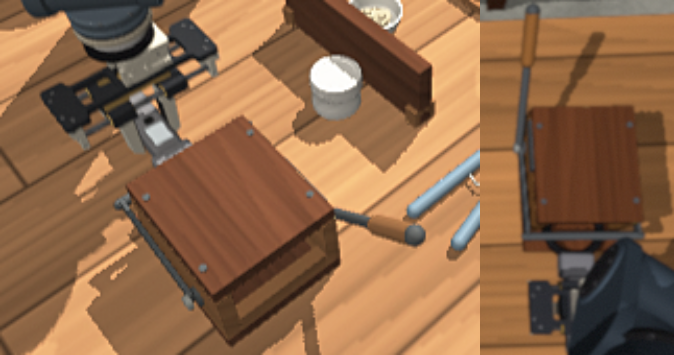

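The reader is following the gripper, the loop shows just behind the bar in the top view (inset about (575,235)), the bar hasn't moved, and the arm carries the full weight. I'll keep pulling.

```bash
python3 -m pendant '[{"turn":[0,0,0],"offset":[-15,0,0],"gripper":20},{"turn":[0,0,0],"offset":[-30,0,0],"gripper":20},{"turn":[0,0,0],"offset":[-45,0,0],"gripper":20},{"turn":[0,0,0],"offset":[-60,0,0],"gripper":20},{"turn":[0,0,0],"offset":[-75,0,0],"gripper":20},{"turn":[0,0,0],"offset":[-90,0,0],"gripper":20},{"turn":[0,0,0],"offset":[-105,0,0],"gripper":20},{"turn":[0,0,0],"offset":[-118,0,0],"gripper":20},{"turn":[0,0,0],"offset":[-125,0,0],"gripper":20},{"turn":[0,0,0],"offset":[-125,0,0],"gripper":20},{"turn":[0,0,0],"offset":[-125,0,0],"gripper":20}]'
python3 -c "
from h import *
to([.362,-.2775,.17],0)
t=cams.camera('scene')
cv2.imwrite('pics/e.png',cv2.resize(t['pixels'][120:330,60:290],(690,630))[:590])"
```

```text
clock: 5.93
tool_pos: [0.3486, -0.2766, 0.0182]
orientation: [180.0, -0.0, -1.6]
ft_force: [0.9, 0.4, -1.8]
gripper_width: 0.0359
grasp_force: 54.6
clock 5.93 pos [ 0.3486 -0.2766  0.0182] [ 1.7997e+02 -4.0000e-02 -1.6000e+00] F [ 0.9  0.4 -1.8] w 0.0359 54.6
offset [  13.5    0.6 -151.8] turn [ 0.03 -0.04 -1.6 ]
```

View pics/e.png

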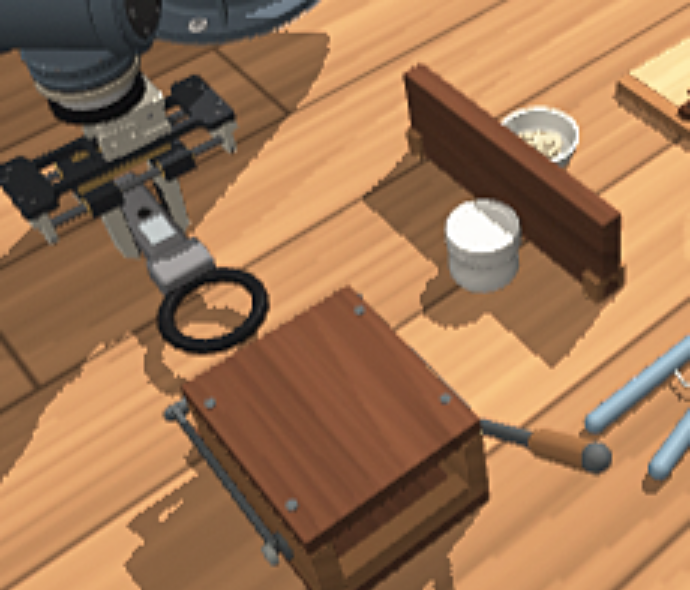

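The loop is fully out in front of the bar, at crop (213,310). I'll raise it straight up, then carry it over.

```bash
python3 -m pendant '[{"turn":[0,0,0],"offset":[0,0,-15],"gripper":20},{"turn":[0,0,0],"offset":[0,0,-40],"gripper":20},{"turn":[0,0,0],"offset":[0,0,-68],"gripper":20},{"turn":[0,0,0],"offset":[0,0,-96],"gripper":20},{"turn":[0,0,0],"offset":[0,0,-124],"gripper":20},{"turn":[0,0,-1],"offset":[0,0,-143],"gripper":20},{"turn":[0,0,-1.6],"offset":[0,0,-152],"gripper":20},{"turn":[0,0,-1.6],"offset":[0,0,-152],"gripper":20},{"turn":[0,0,-1.6],"offset":[0,0,-152],"gripper":20}]'
python3 -c "
from h import *
to([.433,.334,.17],0)"
```

```text
clock: 6.73
tool_pos: [0.3482, -0.276, 0.1694]
orientation: [-180.0, 0.0, 0.0]
ft_force: [0.3, 0.1, -3.1]
gripper_width: 0.0356
grasp_force: 54.6
clock 6.73 pos [ 0.3482 -0.276   0.1694] [-1.7999e+02  1.0000e-02  2.0000e-02] F [ 0.3  0.1 -3.1] w 0.0356 54.6
offset [ 8.51e+01 -6.10e+02 -5.00e-01] turn [-0.01  0.01  0.02]
```

```bash
python3 -m pendant '[{"turn":[0,0,0],"offset":[0,-10,0],"gripper":20},{"turn":[0,0,0],"offset":[0,-28,0],"gripper":20},{"turn":[0,0,0],"offset":[0,-55,0],"gripper":20},{"turn":[0,0,0],"offset":[0,-85,0],"gripper":20},{"turn":[0,0,0],"offset":[0,-115,0],"gripper":20},{"turn":[0,0,0],"offset":[0,-145,0],"gripper":20},{"turn":[0,0,0],"offset":[0,-175,0],"gripper":20},{"turn":[0,0,0],"offset":[5,-205,0],"gripper":20},{"turn":[0,0,0],"offset":[10,-235,0],"gripper":20},{"turn":[0,0,0],"offset":[15,-265,0],"gripper":20},{"turn":[0,0,0],"offset":[20,-295,0],"gripper":20},{"turn":[0,0,0],"offset":[25,-325,0],"gripper":20},{"turn":[0,0,0],"offset":[30,-355,0],"gripper":20},{"turn":[0,0,0],"offset":[35,-385,0],"gripper":20},{"turn":[0,0,0],"offset":[42,-415,0],"gripper":20},{"turn":[0,0,0],"offset":[50,-445,0],"gripper":20},{"turn":[0,0,0],"offset":[58,-475,0],"gripper":20},{"turn":[0,0,0],"offset":[64,-505,0],"gripper":20},{"turn":[0,0,0],"offset":[70,-530,0],"gripper":20},{"turn":[0,0,0],"offset":[74,-545,0],"gripper":20}]' && python3 -m pendant '[{"turn":[0,0,0],"offset":[4,-25,10],"gripper":20},{"turn":[0,0,0],"offset":[8,-45,25],"gripper":20},{"turn":[0,0,0],"offset":[11,-58,42],"gripper":20},{"turn":[0,0,0],"offset":[11,-65,55],"gripper":20},{"turn":[0,0,0],"offset":[11,-65,65],"gripper":20},{"turn":[0,0,0],"offset":[11,-65,70],"gripper":20},{"turn":[0,0,0],"offset":[11,-65,70],"gripper":20},{"turn":[0,0,0],"offset":[11,-65,70],"gripper":20}]'
python3 - <<'E'
from h import *
to([.433,.334,.06],0)
t=cams.camera('top');c=cams.camera('scene')
cv2.imwrite('pics/f.png',np.hstack([cv2.resize(c['pixels'][60:220,220:420],(500,400)),cv2.resize(t['pixels'][190:310,90:180],(300,400))]))
for n in ("top","scene"):
    for r in cams.trace(n,"reader_loop")[:2]:
        ys,xs=np.nonzero(r["pixels"]); print(n,r["conf"],r["extent"],xs.mean(),ys.mean())
E
```

```text
clock: 8.4
tool_pos: [0.4208, 0.2713, 0.1684]
orientation: [180.0, 0.1, 0.1]
ft_force: [0.4, -0.3, -2.5]
gripper_width: 0.0355
grasp_force: 54.6
clock: 9.07
tool_pos: [0.4326, 0.3334, 0.1]
orientation: [180.0, 0.0, -0.0]
ft_force: [0.5, -0.1, -0.9]
gripper_width: 0.0354
grasp_force: 54.6
clock 9.07 pos [0.4326 0.3334 0.1   ] [ 1.7998e+02  3.0000e-02 -1.0000e-02] F [ 0.5 -0.1 -0.9] w 0.0354 54.6
offset [ 0.5 -0.7 40. ] turn [ 0.02  0.03 -0.01]
top 0.7 [106.6, 215.2, 148.1, 318.9] 124.99764521193093 250.73233908948194
top 0.32 [220.7, 118.4, 317.0, 161.6] 268.41121495327104 141.5576323987539
scene 0.92 [273.8, 91.9, 331.3, 125.7] 304.040061633282 107.60246533127889
```

View pics/f.png

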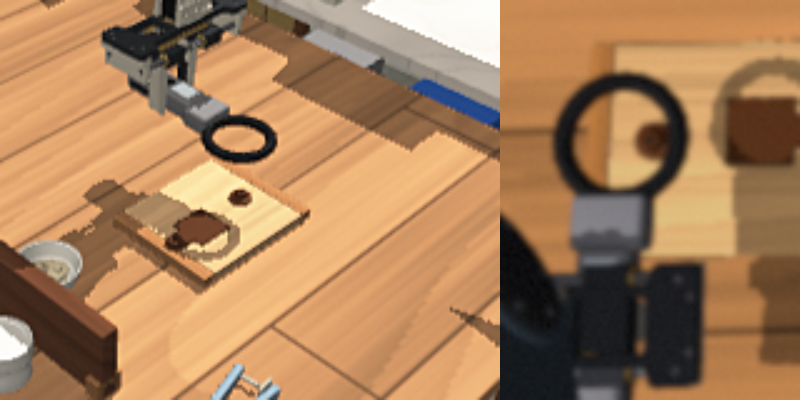

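The loop is level over the board, with the button showing inside it in the top view (inset loop centre about (621,138), button (653,140)). Next I'll triangulate the loop centre.

```bash
cat > tri.py <<'E'
from h import *
from scipy.optimize import least_squares
C={n:cams.camera(n) for n in("top","scene")}
s=bot.get_state(); p0=s["tool_pos"]+[.1285,0,.011]
# dark black pixels near the predicted loop, ring model fitted by centre + pitch/roll via outline distance
th=np.linspace(0,2*np.pi,72,endpoint=False)
D={}
for n,c in C.items():
    b=(c["pixels"].max(2)<62).astype(np.uint8)
    D[n]=cv2.GaussianBlur(b*1.0,(0,0),1.2)
def val(q,r):
    R=Ro.from_euler("xyz",[q[3],q[4],0]).as_matrix()
    P=q[:3]+(R@np.array([r*np.cos(th),r*np.sin(th),0*th])).T
    o=[]
    for n,c in C.items():
        uv=np.array([proj(c,p) for p in P],np.float32)
        o.append(cv2.remap(D[n],uv[:,:1],uv[:,1:],cv2.INTER_LINEAR)[:,0])
    return np.concatenate(o)
m=(np.abs(np.cos(th/2))>.45); M=np.r_[m,m]  # skip the part at the housing
def f(q): return np.r_[(1-val(q,.040))[M], val(q,.030)[M]*.7, val(q,.050)[M]*.7,(q[3:]*3)]
best=min((least_squares(f,np.r_[p0+[dx,dy,dz],0,0],diff_step=1e-3,x_scale=[.01,.01,.01,.1,.1]) for dx in(-.008,0,.008) for dy in(-.008,0,.008) for dz in (-.01,0,.01)),key=lambda r:r.cost)
q=best.x; print("pred",np.round(p0,4),"fit centre",np.round(q[:3],4),"roll,pitch deg",np.round(np.degrees(q[3:]),2),"cost",best.cost)
for n,c in C.items(): print(n,np.round(proj(c,q[:3]),1))
E
python3 tri.py
```

```text
pred [0.5615 0.3338 0.1116] fit centre [0.5519 0.329  0.1129] roll,pitch deg [0. 0.] cost 4.632593694365258
top [125.2 231.2]
scene [315.  114.8]
```

```bash
cat > tri2.py <<'E'
from h import *
from scipy.optimize import least_squares
C={n:cams.camera(n) for n in("top","scene")}
UV={}
for n,c in C.items():
    # hole of the loop: pixels enclosed by the dark ring
    p=proj(c,[.553,.331,bot.get_state()["tool_pos"][2]+.011])
    b=(c["pixels"].max(2)<62).astype(np.uint8)
    cs,hi=cv2.findContours(b,cv2.RETR_CCOMP,cv2.CHAIN_APPROX_NONE)
    h=[k for k,x in zip(cs,hi[0]) if x[3]>=0 and len(k)>25 and cv2.pointPolygonTest(k,p,False)>=0]
    e=cv2.fitEllipse(cv2.convexHull(h[0])); UV[n]=e[0]; print(n,np.round(p,1),[np.round(x,1) for x in e])
f=lambda q:np.concatenate([np.subtract(proj(C[n],q),UV[n]) for n in C])
r=least_squares(f,[.55,.33,.1]);print("hole centre",np.round(r.x,4),"resid px",np.round(r.fun,2))
E
python3 tri2.py; python3 - <<'E'
from h import *
from scipy.optimize import least_squares
C={n:cams.camera(n) for n in("top","scene")};g={"top":(136.3,231.68),"scene":(315.4,138.63)}
f=lambda q:np.concatenate([np.subtract(proj(C[n],[q[0],q[1],.022]),g[n]) for n in C])
for n in C: print(n,onz(C[n],*g[n],.022))
r=least_squares(f,[.55,.33]);print(r.x,r.fun)
E
```

```text
top [124.6 230.8] [array([125.7, 231.1]), array([30.8, 33.2]), np.float64(33.2)]
scene [315.7 115.1] [array([315.3, 115.1]), array([13.3, 23.3]), np.float64(94.3)]
hole centre [0.5525 0.3286 0.1118] resid px [-0.14 -0.11 -0.23  0.07]
top [0.55877853 0.33533823 0.022     ]
scene [0.56083295 0.33451613 0.022     ]
[0.55932907 0.33534167] [ 0.00539671 -0.22107067 -0.1855868  -0.3215061 ]
```

```bash
python3 -m pendant '[{"turn":[0,0,0],"offset":[4,-4,5],"gripper":20},{"turn":[0,0,0],"offset":[6.5,-6.5,15],"gripper":20},{"turn":[0,0,0],"offset":[6.5,-6.5,27],"gripper":20},{"turn":[0,0,0],"offset":[6.5,-6.5,37],"gripper":20},{"turn":[0,0,0],"offset":[6.5,-6.5,45],"gripper":20},{"turn":[0,0,0],"offset":[6.5,-6.5,50],"gripper":20},{"turn":[0,0,0],"offset":[6.5,-6.5,50],"gripper":20},{"turn":[0,0,0],"offset":[6.5,-6.5,50],"gripper":20}]'
sed -i 's/\[.553,.331,/[.559,.335,/' tri2.py; python3 tri2.py
python3 - <<'E'
from h import *
to([.433,.334,.04],0)
t=cams.camera('top');c=cams.camera('scene')
cv2.imwrite('pics/g.png',np.hstack([cv2.resize(c['pixels'][90:170,270:370],(500,400)),cv2.resize(t['pixels'][200:280,105:165],(300,400))]))
E
```

```text
clock: 10.23
tool_pos: [0.4392, 0.3403, 0.0498]
orientation: [180.0, 0.0, 0.0]
ft_force: [-0.1, 0.0, -1.4]
gripper_width: 0.0356
grasp_force: 54.6
clock 10.33 pos [0.4395 0.3405 0.0504] [-1.7998e+02 -3.0000e-02  3.0000e-02] F [ 0.6 -0.8 -3.2] w 0.0363 54.6
offset [-6.5  6.5 10.4] turn [-0.02 -0.03  0.03]Traceback (most recent call last):
  File "tri2.py", line 11, in <module>
    e=cv2.fitEllipse(cv2.convexHull(h[0])); UV[n]=e[0]; print(n,np.round(p,1),[np.round(x,1) for x in e])
                                    ~^^^
IndexError: list index out of range
```

View pics/g.png

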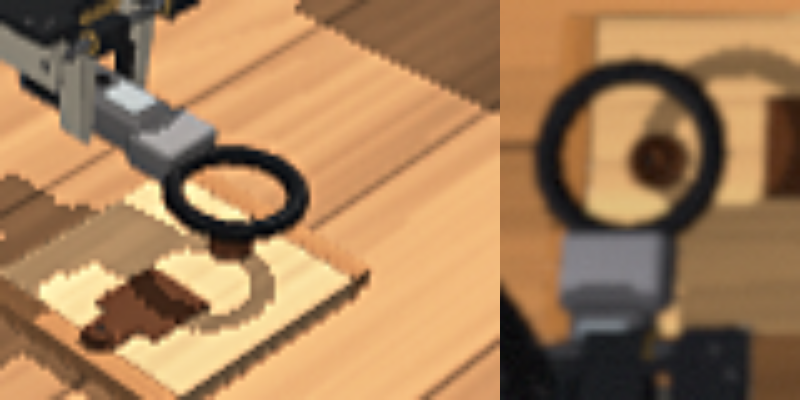

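Here the loop sits at top pixel about (131,230.4) and the button at (136.8,231.6); part of that gap is parallax. It is level and clear of everything.

```bash
python3 - <<'E'
from h import *
C={n:cams.camera(n) for n in("top","scene")}
z=bot.get_state()["tool_pos"][2]+.0115
W=[]
for n,c in C.items():
    p=proj(c,[.559,.335,z])
    px=c["pixels"].astype(int)
    for t in (55,65,75,85):
        b=((px.max(2)<t)&(px[...,2]-px[...,0]<18)).astype(np.uint8)
        cs,hi=cv2.findContours(b,cv2.RETR_CCOMP,cv2.CHAIN_APPROX_NONE)
        h=[k for k,x in zip(cs,hi[0]) if x[3]>=0 and len(k)>25 and cv2.pointPolygonTest(k,p,True)>-6]
        for k in h:
            e=cv2.fitEllipse(cv2.convexHull(k)); print(n,t,np.round(p,1),[np.round(x,1) for x in e],np.round(onz(c,*e[0],z),4))
E
```

```text
top 85 [130.7 230.2] [array([130.6, 230.4]), array([30.3, 32. ]), np.float64(38.3)] [0.5584 0.3354 0.0619]
scene 55 [316.4 128.4] [array([316.4, 128. ]), array([13.8, 23. ]), np.float64(95.7)] [0.558  0.3363 0.0619]
scene 65 [316.4 128.4] [array([316.4, 128. ]), array([13.8, 23. ]), np.float64(95.7)] [0.558  0.3363 0.0619]
scene 75 [316.4 128.4] [array([316.4, 128. ]), array([13.8, 23. ]), np.float64(95.5)] [0.5579 0.3363 0.0619]
scene 85 [316.4 128.4] [array([316.4, 128. ]), array([13.8, 23. ]), np.float64(95.5)] [0.5579 0.3363 0.0619]
```

Centred within about 2 mm. I'll lower 11 mm for a gap of about 16 mm and let it settle.

```bash
python3 -m pendant '[{"turn":[0,0,0],"offset":[1,0,3],"gripper":20},{"turn":[0,0,0],"offset":[1,0,7],"gripper":20},{"turn":[0,0,0],"offset":[1,0,10],"gripper":20},{"turn":[0,0,0],"offset":[1,0,11],"gripper":20},{"turn":[0,0,0],"offset":[1,0,11],"gripper":20},{"turn":[0,0,0],"offset":[1,0,11],"gripper":20},{"turn":[0,0,0],"offset":[1,0,11],"gripper":20},{"turn":[0,0,0],"offset":[1,0,11],"gripper":20},{"turn":[0,0,0],"offset":[1,0,11],"gripper":20},{"turn":[0,0,0],"offset":[1,0,11],"gripper":20}]'
python3 - <<'E'
from h import *
to([.44,.34,.039],0)
t=cams.camera('top');c=cams.camera('scene')
cv2.imwrite('pics/h.png',np.hstack([cv2.resize(c['pixels'][90:170,270:370],(500,400)),cv2.resize(t['pixels'][200:280,105:165],(300,400))]))
E
```

```text
clock: 11.37
tool_pos: [0.4403, 0.3404, 0.0392]
orientation: [-180.0, -0.0, 0.0]
ft_force: [0.2, 0.2, -2.9]
gripper_width: 0.0359
grasp_force: 54.6
clock 11.37 pos [0.4403 0.3404 0.0392] [-1.7999e+02 -1.0000e-02  2.0000e-02] F [ 0.2  0.2 -2.9] w 0.0359 54.6
offset [-0.3  0.4  0.2] turn [-0.01 -0.01  0.02]
```

View pics/h.png

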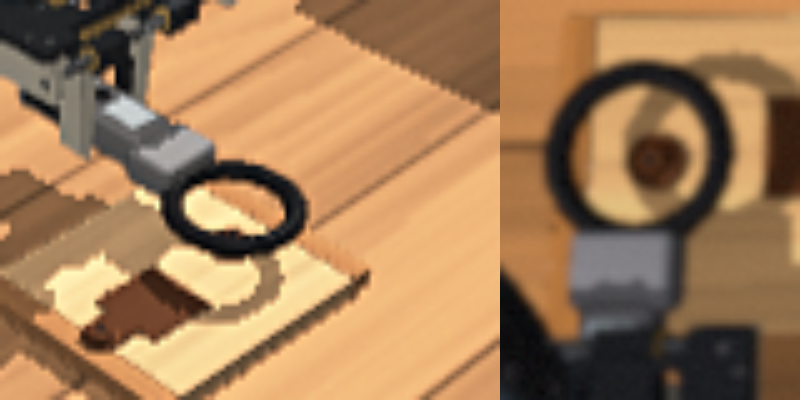

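The loop is at top inset (640,153) and the button at (657,161). That offset is the parallax expected for the height difference, so the loop is centred, level and clear.

```bash
python3 -c "
from plant import bot
print(bot.finish_job())"
```

```text
the job is handed in; nothing more can be done
None
```

I handed the job in at about 11.4 s, with the reader gripped level and still and its loop within about 2 mm of the button tag's centre, about 16 mm above it by my measurements; no verdict came back.

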